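# Seat the sample vial under the photometer's push-latch cover

## Task

The capped vial in the photometer stands a little too high for a reading. With the fingertips, press down the front of the grey sample cover and let go so that it springs open, push the vial straight down until it is fully home, then swing the cover shut and press it down until it latches and stays shut when you let go. Only touch and push: do not grip or lift the vial or anything else, and leave the things standing round the instrument where they are.

Things in the scene. Friction and masses are not known exactly. Their poses are not given: they have to be found in the camera images.
- photometer: white bench photometer, fixed, 190 deep (x) by 140 wide (y) mm; origin under its centre on the bench, x to its rear, z up. Sloping console in front (up to 63 mm high), behind it the sample block (x -15 to 95, flat top 60 high) with the cover. Under the cover: round vial well at x 41, y 0; latch post at x 11.5 to 17.5, y -15 to 13, 85 high; low walls at y +-32 and x 78, 72 high
- cover (a joint): hinge angle of the grey sample cover, rad. Near 0: latched; about 1.7: sprung wide open; it can be pressed below 0. Push-push latch: press the latched cover's front edge down 6 mm to its firm stop (-0.07; 2 to 6 N before the stop) and let go: a damped spring opens it in 1.5 s. Swing it down past 0 to the firm stop (about -0.065), let go: it latches near 0. Let go before the stop, it springs open
- cover_hinge (a point): middle of the cover's hinge axis (parallel to the photometer's y, at its x 84, z 70 mm). The cover is a hollow shell 76 mm wide that reaches 84 mm forward from here when shut; its flat top lies 24 mm above the axis, its rim 3 mm below it. When wide open its hollow side faces the robot and the flat top faces the rear; closing it takes 1 to 4 N at the front edge
- cover_press (a point): middle of the black press pad on the cover's flat top, 12 mm from its front edge, 72 mm from the hinge axis measured along the flat top; swings with the cover. 94 mm above the bench when shut; when wide open about 138 mm above the bench, on the cover's rear side
- vial (a joint): height of the vial above its fully seated position, m: 0 is fully home; it starts 6 to 10 mm high, held by a friction clip (2 N), and stays where it is pushed to
- vial_top (a point): centre of the flat top of the vial's white screw cap (24 mm in diameter, 11 mm tall); 74.5 mm above the bench when home. The vial moves only straight up and down
- spare_vial: loose white-capped vial like the one in the instrument, 24 mm in diameter, 60 mm tall, standing on the bench by the right side of the photometer; origin at its foot. To be left alone
- dropper: amber dropper bottle, 38 mm in diameter, 107 mm tall, standing left of the photometer; origin at its foot. To be left alone
- beaker: small glass beaker, 48 mm in diameter, 59 mm tall, standing right of the photometer; origin at its foot. To be left alone

How it is judged (in metres and radians):
On the way, in this order (a step that is already met when the one before it is completed fails the run):
1. the cover has been pressed and has sprung open (value of joint cover above 1.5 rad), for 0.2 s.
2. the vial is pushed fully home (value of joint vial below 0.002 m), for 0.2 s.
At the end, for the whole second after the job is handed in: the cover is shut, latched and at rest (hinge angle within 0.02 rad of 0) and the vial is home (less than 2 mm high) (value of joint cover between -0.02 and 0.02 rad and velocity of joint cover between -0.05 and 0.05 rad/s and value of joint vial below 0.002 m); the robot touches nothing.
It fails at once if the vial is pulled up (value of joint vial above 0.013 m).
It fails at once if the spare vial is moved, tipped or lifted (distance of spare_vial from where it was at the start of the episode above 0.015 m or angle between spare_vial's own z axis and vertical above 0.3 rad).
It fails at once if the dropper bottle is moved, tipped or lifted (distance of dropper from where it was at the start of the episode above 0.015 m or angle between dropper's own z axis and vertical above 0.3 rad).
It fails at once if the beaker is moved, tipped or lifted (distance of beaker from where it was at the start of the episode above 0.015 m or angle between beaker's own z axis and vertical above 0.3 rad).
It also fails if it takes over 51 s, if anything falls off the work surface, if the arm or the gripper's body presses on something with over 40 N, if the wrist force passes 120 N, or if a joint passes its speed limit or range.

## Robot

A 6-joint arm with a two-finger parallel gripper is mounted at the origin on a cart in front of the work surface, level with it; the furniture and walls round the work are solid. World frame = base frame: x ahead of the robot, y to its left, z up, the work surface at z = 0. Lengths are in mm, angles in rad, forces in N, time in s.
With the tool pointing down it reaches from about 350 to 875 mm from the base axis. Payload 4.2 kg.
Tool frame: the origin (TCP) lies midway between the tips of the shut fingers; the grasp point (between the pads) lies 19 mm behind it (arm.tcp_to_grasp is the distance from the TCP to the grasp point, in mm); z points along the fingers, y is the line along which they close (so a half turn about z gives the same grasp; the last joint's range is limited). The gripper opens to 85 mm and grips with 20 to 120 N. Pads are 22 mm wide; open, the fingers measure 114 mm over their backs; the gripper's body (76 mm by 85 mm) begins 54 mm behind the grasp point. The pads swing forward as they close: fully open they stand 13 mm farther back than shut.
Start: joints at [-0.914, 0.385, 0.008, 0, -1.194, -0.259], TCP at [242.133, -576.169, 231.312] pointing down, gripper open.
Joint ranges: [-3.14, 3.14], [-1.21, 2.06], [-1.07, 1.41], [-3.16, 2.05], [-2.99, -0.16], [-3.1, 3.1]. Speed limits (rad/s): [2.79, 2.79, 3.14, 3.14, 3.14, 3.14].

## Interface

Orientations are given as a unit quaternion [x, y, z, w].
In Python, from bench import arm, imaging, job, models gives the robot as it stands.
- The arm moves only by the tool arm_command, never from a script. Its argument "rows" is a list of rows, each an object with "grip": the opening, from 0 (shut) to 1 (fully open); "linear": the shift along the tool's x, y, z in mm, a list of three; "rot": the turn, a rotation vector about the tool's x, y, z in rad, a list of three. In form: [{"grip": grip, "linear": [tx, ty, tz], "rot": [rx, ry, rz]}, ...]. A call has 1 to 10 rows; each row is the pose to reach, as a shift and turn from the pose commanded when the call began, along the tool's axes at that moment; what a row does not reach only later rows make up. A row lasts 1/8 s, in which the tool goes at most 62.5 mm and 10.7 degrees, less where a joint would pass 70% of its speed; a pose out of reach is approached as far as the arm can. A call with a gripper value outside its range is refused whole. The fingers move at their own pace and stop on an object; the grip force is fixed at half the most. Time passes only in rows, so rows that repeat a pose let the fingers close. It gives the time, the measured TCP pose, the force, the opening and the grip force at its end, in the units of the state.
- arm.read_state(): the state, without advancing time (a new reading comes with each control period).
- imaging.get_image(name): name is "scene" or "top"; returns a dict with "frame" (480x640x3 uint8, red, green, blue), "fx", "fy", "cx", "cy" (pixels), "extrinsics" (4x4, takes a point from world to camera coordinates). Camera axes: x right, y down, z forward; pixel columns grow to the right and rows downward; lengths in mm; the calibration is good to about 2 mm. A picture is of the moment at which its call begins. There is no depth.
- job.job_done(): hands the job in; it is judged then, once.
Trained networks look in a picture, given as the dict that the camera call returned (one of the last four; its "shot" number tells which), for a name from the list of things; names that differ only in an ending like _2 or _b are one class to them, and where a whole thing is asked for, a point or a joint stands for the part that bears it (a point fixed in the world has none). Each returns a list of dicts, best first, with "score" (0 to 1); they miss things now and then, are a little off and sometimes report something else, mostly with a low value. They report only what shows in the picture. A call takes as long as a camera call.
- models.spot_in(picture, query): "rect" ([left, top, right, bottom] in pixels, round what is visible of it).
- models.tip_of(picture, query): "pixel" ([column, row] in pixels: a listed point, or the origin of a listed thing).
The state is a dict: "clock": time; "joints": joint angles; "joint_vel": joint speeds; "joint_efforts": joint torques, N m; "position": TCP position; "ee_rot": TCP orientation; "contact_force": force on the tool from outside, world axes, zero at the start; "wrist_torque": the same for the moment, N m; "gripper_width": finger opening in mm; "grasp_force": force on a finger pad.
Only numpy, scipy, OpenCV 4.12 (cv2) and the standard library are available. Lean on these libraries where they do the work, as an engineer would, in place of code of your own. Each camera call takes 0.05 s, during which the arm holds its last target. There are 200 camera calls.

## Working session

There is one attempt and no reset: what is moved stays moved. The work goes in short steps, Python scripts to look and compute and a tool call to move; the robot and the scene stay as the last step left them, time stands still between calls to the robot, and variables do not carry over. Pictures are saved under pics/ and viewed, at most 10 in all, crops included, and the job is handed in when it is done.

Besides the shell and the picture viewer there is one more tool, called after "Emit:" as name(argument=value, ...), one argument or row to a line, values as JSON. arm_command: Moves the arm, as the interface text tells. Its arguments: {"type":"object","properties":{"rows":{"type":"array"}},"required":["rows"]}

```bash
mkdir -p pics; cat > h.py <<'E'
import numpy as np, cv2
from bench import arm, imaging, job, models
from scipy.spatial.transform import Rotation as R
def ray(p,uv):
    E=np.array(p["extrinsics"]);Rm=E[:3,:3];c=-Rm.T@E[:3,3]
    d=Rm.T@np.array([(uv[0]-p["cx"])/p["fx"],(uv[1]-p["cy"])/p["fy"],1]);return c,d/np.linalg.norm(d)
def atz(p,uv,z):
    c,d=ray(p,uv);return c+d*(z-c[2])/d[2]
def tri(rs):
    A=sum(np.eye(3)-np.outer(d,d) for c,d in rs);b=sum((np.eye(3)-np.outer(d,d))@c for c,d in rs);return np.linalg.solve(A,b)
def proj(p,X):
    E=np.array(p["extrinsics"]);q=E[:3,:3]@np.array(X)+E[:3,3];return np.array([p["fx"]*q[0]/q[2]+p["cx"],p["fy"]*q[1]/q[2]+p["cy"]])
def save(p,n): cv2.imwrite("pics/"+n,p["frame"][:,:,::-1])
E
python3 - <<'E'
from h import *
np.set_printoptions(precision=1,suppress=True)
s=arm.read_state();print(s)
a=imaging.get_image("scene");b=imaging.get_image("top");save(a,"a.png");save(b,"b.png")
for p in(a,b):
    E=np.array(p["extrinsics"]);print("cam",-E[:3,:3].T@E[:3,3],p["fx"])
Z=dict(photometer=0,cover_hinge=70,cover_press=94,vial_top=82,spare_vial=0,dropper=0,beaker=0)
for n,z in Z.items():
    r=[]
    for p in(a,b):
        t=models.tip_of(p,n)[:2]
        for k in t: print(n,k["score"],np.array(k["pixel"]),atz(p,k["pixel"],z))
        if t:r.append(ray(p,t[0]["pixel"]))
    if len(r)==2:print("   tri",tri(r))
E
```

```text
{'clock': 0.0, 'joints': array([-0.9,  0.4,  0. , -0. , -1.2, -0.3]), 'joint_vel': array([-0., -0., -0.,  0.,  0.,  0.]), 'joint_efforts': array([ -0. , -39.2,  18.8,   4.2,  -0. ,  -0. ]), 'position': array([ 241.9, -575.7,  230.2]), 'ee_rot': array([-0.2,  1. ,  0. , -0. ]), 'contact_force': array([-0.4, -0.2, -0.5]), 'wrist_torque': array([ 0., -0.,  0.]), 'grasp_force': 0.0, 'gripper_width': 85.65027998520826}
cam [150.  501.6 678.6] 505.3250444098322
cam [353.7  11.3 936.1] 479.9694154569182
photometer 0.83 [305.1 290.1] [521.2  39.2   0. ]
photometer 0.9 [306.7 257. ] [513.1  31.1   0. ]
photometer 0.6 [361.1 225.3] [585.7 -72.8   0. ]
   tri [518.8  33.7  -5.1]
cover_hinge 0.89 [265.1 248.1] [597.1  52.1  70. ]
cover_hinge 0.69 [297.2 204.5] [599.2  55.1  70. ]
cover_hinge 0.49 [243.9 226.9] [548.7 149.9  70. ]
   tri [597.1  54.2  72.2]
cover_press 0.84 [302.3 251.5] [524.9  39.3  94. ]
cover_press 0.88 [303.3 237.5] [532.   37.9  94. ]
   tri [530.3  36.8  89.8]
spare_vial 0.52 [340.8 256. ] [519. -69.   0.]
spare_vial 0.72 [356.8 259.8] [515.  -68.1   0. ]
   tri [516.  -67.2   2.8]
dropper 0.58 [246.8 321.3] [557.4 152.3   0. ]
dropper 0.86 [244.2 228.1] [562.  160.3   0. ]
   tri [557.  157.2   7.1]
beaker 0.59 [309.  244.9] [585.9 -57.2   0. ]
beaker 0.73 [358.8 226.1] [583.7 -68.2   0. ]
   tri [589.7 -67.6 -11.2]
```

View pics/a.png

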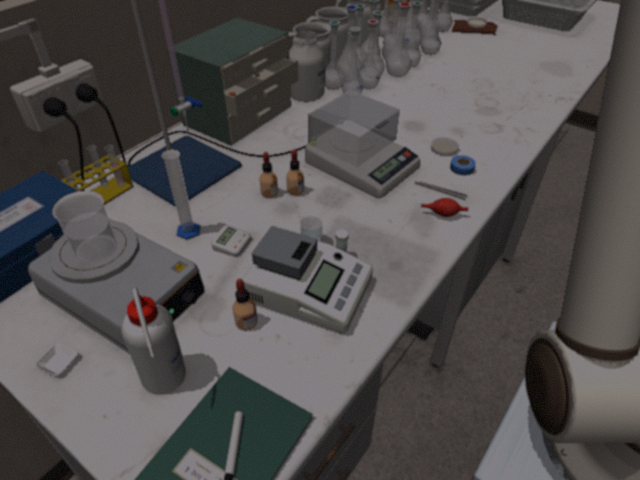

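View pics/b.png

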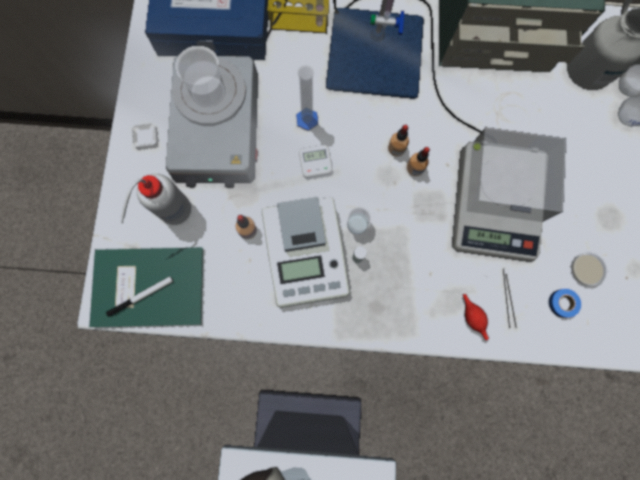

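The scene view shows the photometer with its grey cover at about (290,252); the dropper is at (245,310), the beaker at (311,230) and the spare vial at (341,240). In the top view the cover is at about (303,222), and the photometer is yawed to the left. Next I fit its pose and check it with an overlay.

```bash
cat >> h.py <<'E'
def W(pose,l):
    x,y,t=pose;l=np.array(l,float);c,s=np.cos(t),np.sin(t);return np.array([x+c*l[0]-s*l[1],y+s*l[0]+c*l[1],l[2]])
E
python3 - <<'E'
from h import *
from scipy.optimize import least_squares
np.set_printoptions(precision=2,suppress=True)
L=dict(photometer=[0,0,0],cover_hinge=[84,0,70],cover_press=[12,0,94])
obs=[];ps=[]
for c in("scene","top"):
    p=imaging.get_image(c);ps.append(p)
    for n in L:
        t=models.tip_of(p,n)
        if t and t[0]["score"]>.6: obs.append((p,n,np.array(t[0]["pixel"])))
f=lambda q:np.concatenate([proj(p,W((q[0]*100,q[1]*100,q[2]),L[n]))-uv for p,n,uv in obs])
r=least_squares(f,[5.16,.34,.22],loss="soft_l1");q=r.x*[100,100,1];print(q,r.fun)
ims=[]
for p,(cx,cy) in zip(ps,((300,275),(305,250))):
    im=cv2.resize(p["frame"][:,:,::-1],None,fx=5,fy=5,interpolation=cv2.INTER_CUBIC)
    def pl(pts,col): cv2.polylines(im,[np.int32([(proj(p,W(q,v))+.5)*5 for v in pts])],True,col,1)
    pl([(0,-38,94),(84,-38,94),(84,38,94),(0,38,94)],(0,255,0))
    pl([(-95,-70,0),(95,-70,0),(95,70,0),(-95,70,0)],(0,0,255))
    pl([(-15,-70,60),(95,-70,60),(95,70,60),(-15,70,60)],(255,0,0))
    ims.append(im[cy*5-300:cy*5+300,cx*5-200-150:cx*5+250][:, :400] if 0 else cv2.resize(im[cy*5-300:cy*5+300,cx*5-300:cx*5+300],(400,400)))
cv2.imwrite("pics/c.png",np.hstack(ims))
E
```

```text
[516.68  35.7    0.17] [-0.4  -1.53 -0.2  -0.06  0.15 -0.55 -2.9  -0.76  0.06  1.05  0.15  1.3 ]
```

View pics/c.png

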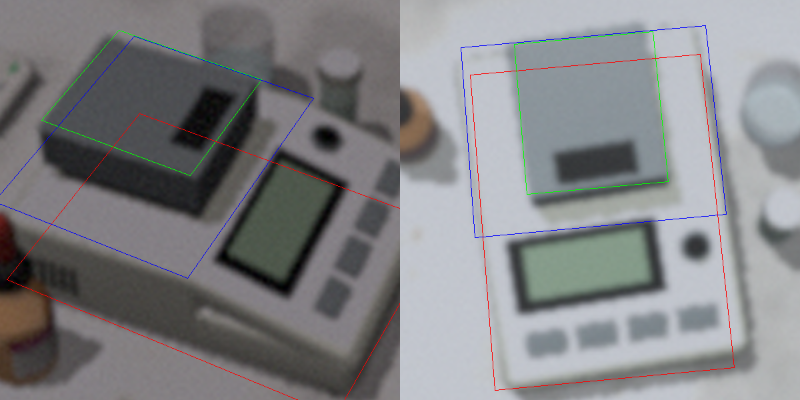

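```bash
cat >> h.py <<'E'
def goto(X,yaw=0.19):
    s=arm.read_state();T=R.from_quat(s["ee_rot"])
    c,n=np.cos(yaw),np.sin(yaw);G=R.from_matrix(np.array([[-c,-n,0],[-n,c,0],[0,0,-1.]]))
    print("lin",np.round(T.inv().apply(np.array(X)-s["position"]),1),"rot",np.round((T.inv()*G).as_rotvec(),3),"pos",np.round(s["position"],1))
E
python3 -c "
from h import *
goto([528,38,200])"
```

```text
lin [-501.5  455.5   31.3] rot [ 0.    -0.     0.208] pos [ 242.1 -576.2  231.3]
```

Emit:
arm_command(
  rows=[
    {"grip": 0,"linear": [-501.5,455.5,31],"rot": [0,0,0.208]},
    {"grip": 0,"linear": [-501.5,455.5,31],"rot": [0,0,0.208]},
    {"grip": 0,"linear": [-501.5,455.5,31],"rot": [0,0,0.208]},
    {"grip": 0,"linear": [-501.5,455.5,31],"rot": [0,0,0.208]},
    {"grip": 0,"linear": [-501.5,455.5,31],"rot": [0,0,0.208]},
    {"grip": 0,"linear": [-501.5,455.5,31],"rot": [0,0,0.208]},
    {"grip": 0,"linear": [-501.5,455.5,31],"rot": [0,0,0.208]},
    {"grip": 0,"linear": [-501.5,455.5,31],"rot": [0,0,0.208]},
    {"grip": 0,"linear": [-501.5,455.5,31],"rot": [0,0,0.208]},
    {"grip": 0,"linear": [-501.5,455.5,31],"rot": [0,0,0.208]},
  ],
)

```text
clock: 2.45
position: [505.4, -10.0, 203.3]
ee_rot: [-0.095, 0.995, -0.0, 0.001]
contact_force: [1.0, -0.7, 0.3]
gripper_width: 0.0
grasp_force: 0.0
```

```bash
python3 -c "
from h import *
goto([528,38,110])"
```

```text
lin [-31.2  42.8  93.3] rot [-0.     0.001  0.   ] pos [505.4 -10.  203.3]
```

Emit:
arm_command(
  rows=[
    {"grip": 0,"linear": [-31,43,93],"rot": [0,0,0]},
    {"grip": 0,"linear": [-31,43,93],"rot": [0,0,0]},
    {"grip": 0,"linear": [-31,43,93],"rot": [0,0,0]},
    {"grip": 0,"linear": [-31,43,93],"rot": [0,0,0]},
  ],
)

```text
clock: 2.95
position: [527.7, 35.9, 110.8]
ee_rot: [-0.095, 0.995, -0.0, 0.001]
contact_force: [-0.8, 0.3, 0.4]
gripper_width: -0.1
grasp_force: 0.0
```

```bash
python3 - <<'E'
from h import *
goto([528,38,94])
ims=[]
for n in("scene","top"):
    p=imaging.get_image(n);im=p["frame"][:,:,::-1]
    u,v=np.int32(proj(p,[528,38,94]));c=im[v-50:v+50,u-50:u+50];ims.append(cv2.resize(c,(400,400),interpolation=cv2.INTER_CUBIC))
cv2.imwrite("pics/d.png",np.hstack(ims))
E
```

```text
lin [-0.7  2.1 16.8] rot [-0.     0.001  0.   ] pos [527.7  35.9 110.8]
```

View pics/d.png

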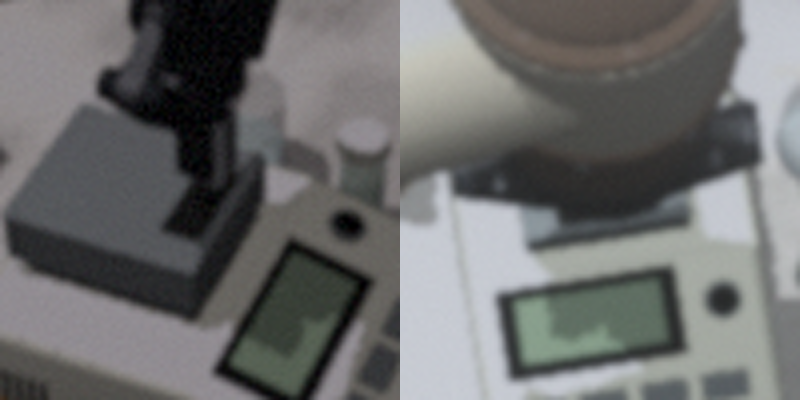

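The left half shows the fingertips just above the black pad at (205,205) in the crop, so I press now.

Emit:
arm_command(
  rows=[
    {"grip": 0,"linear": [0,0,14],"rot": [0,0,0]},
    {"grip": 0,"linear": [0,0,18],"rot": [0,0,0]},
    {"grip": 0,"linear": [0,0,21],"rot": [0,0,0]},
    {"grip": 0,"linear": [0,0,23],"rot": [0,0,0]},
    {"grip": 0,"linear": [0,0,23],"rot": [0,0,0]},
  ],
)

```text
clock: 3.68
position: [525.8, 35.2, 89.0]
ee_rot: [-0.095, 0.995, -0.001, -0.001]
contact_force: [-7.7, -1.0, 18.2]
gripper_width: 0.1
grasp_force: 8.9
```

Emit:
arm_command(
  rows=[
    {"grip": 0,"linear": [0,0,0],"rot": [0,0,0]},
    {"grip": 0,"linear": [20,0,-60],"rot": [0,0,0]},
    {"grip": 0,"linear": [50,0,-120],"rot": [0,0,0]},
    {"grip": 0,"linear": [120,0,-120],"rot": [0,0,0]},
    {"grip": 0,"linear": [120,0,-120],"rot": [0,0,0]},
    {"grip": 0,"linear": [120,0,-120],"rot": [0,0,0]},
    {"grip": 0,"linear": [120,0,-120],"rot": [0,0,0]},
    {"grip": 0,"linear": [120,0,-120],"rot": [0,0,0]},
    {"grip": 0,"linear": [120,0,-120],"rot": [0,0,0]},
    {"grip": 0,"linear": [120,0,-120],"rot": [0,0,0]},
  ],
)

```text
clock: 4.92
position: [409.4, 13.4, 206.5]
ee_rot: [-0.095, 0.996, -0.0, -0.0]
contact_force: [0.3, 0.8, 0.3]
gripper_width: 0.1
grasp_force: 0.0
```

Emit:
arm_command(
  rows=[
    {"grip": 0,"linear": [0,0,0],"rot": [0,0,0]},
    {"grip": 0,"linear": [0,0,0],"rot": [0,0,0]},
    {"grip": 0,"linear": [0,0,0],"rot": [0,0,0]},
    {"grip": 0,"linear": [0,0,0],"rot": [0,0,0]},
    {"grip": 0,"linear": [0,0,0],"rot": [0,0,0]},
    {"grip": 0,"linear": [0,0,0],"rot": [0,0,0]},
    {"grip": 0,"linear": [0,0,0],"rot": [0,0,0]},
    {"grip": 0,"linear": [0,0,0],"rot": [0,0,0]},
  ],
)

```text
clock: 5.92
position: [409.2, 13.4, 206.8]
ee_rot: [-0.095, 0.996, 0.0, -0.0]
contact_force: [0.0, -0.3, -0.1]
gripper_width: -0.1
grasp_force: 0.0
```

```bash
python3 - <<'E'
from h import *
np.set_printoptions(precision=1,suppress=True)
ims=[];D={}
for c in("scene","top"):
    p=imaging.get_image(c);im=p["frame"][:,:,::-1].copy()
    for n,z in dict(vial_top=82,cover_hinge=70,cover_press=138,photometer=0).items():
        for k in models.tip_of(p,n)[:1]:
            print(c,n,k["score"],np.array(k["pixel"]),atz(p,k["pixel"],z));D.setdefault(n,[]).append(ray(p,k["pixel"]))
            if n=="vial_top": cv2.circle(im,np.int32(k["pixel"]),1,(0,0,255),-1)
    u,v=np.int32(proj(p,[550,40,90]));ims.append(cv2.resize(im[v-60:v+60,u-60:u+60],(400,400),interpolation=cv2.INTER_CUBIC))
for n in D:
    if len(D[n])==2: print(n,tri(D[n]))
cv2.imwrite("pics/e.png",np.hstack(ims))
q=(518,35.5,.19);print("model vial",W(q,[41,0,82]),"hinge",W(q,[84,0,70]),"press open",W(q,[117,0,138]))
E
```

```text
scene vial_top 0.56 [285.2 250.5] [557.2  45.1  82. ]
scene cover_hinge 0.96 [265.7 249.6] [593.9  54.3  70. ]
scene cover_press 0.64 [240.4 214.6] [632.2  66.4 138. ]
scene photometer 0.87 [309.5 288. ] [517.9  30.6   0. ]
top vial_top 0.5 [356.8 259.4] [501.6 -61.1  82. ]
top cover_hinge 0.67 [298.  206.4] [595.6  53.3  70. ]
top cover_press 0.71 [294.3 175.5] [631.9  61.  138. ]
vial_top [557.1 -35.1  14.5]
cover_hinge [595.7  53.1  68.2]
cover_press [635.   62.1 133.1]
model vial [558.3  43.2  82. ] hinge [600.5  51.4  70. ] press open [632.9  57.6 138. ]
```

View pics/e.png

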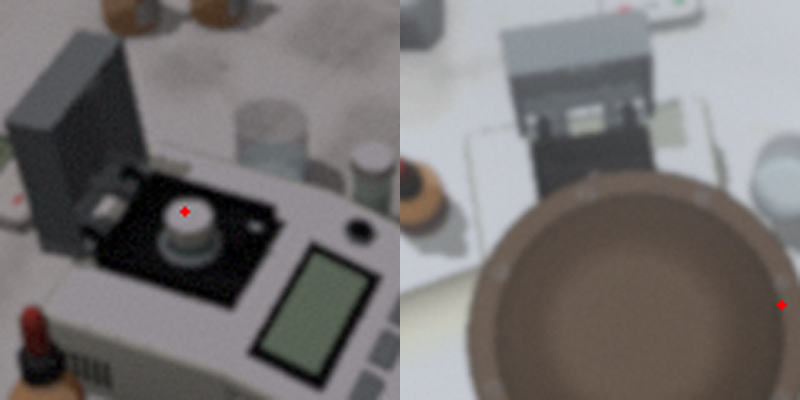

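The cover stands open. In the scene crop the vial cap shows at (187,210), and the network gives the same spot, world about (557,44). That agrees with the model.

```bash
python3 -c "
from h import *
goto([556,43.5,200]);goto([556,43.5,90])"
```

```text
lin [-149.9    1.9    6.8] rot [ 0. -0. -0.] pos [409.2  13.4 206.8]
lin [-149.9    1.9  116.8] rot [ 0. -0. -0.] pos [409.2  13.4 206.8]
```

Emit:
arm_command(
  rows=[
    {"grip": 0,"linear": [-60,1,6],"rot": [0,0,0]},
    {"grip": 0,"linear": [-120,2,6],"rot": [0,0,0]},
    {"grip": 0,"linear": [-150,2,20],"rot": [0,0,0]},
    {"grip": 0,"linear": [-150,2,60],"rot": [0,0,0]},
    {"grip": 0,"linear": [-150,2,100],"rot": [0,0,0]},
    {"grip": 0,"linear": [-150,2,116],"rot": [0,0,0]},
    {"grip": 0,"linear": [-150,2,116],"rot": [0,0,0]},
    {"grip": 0,"linear": [-150,2,116],"rot": [0,0,0]},
  ],
)

```text
clock: 7.42
position: [557.4, 44.0, 92.5]
ee_rot: [-0.095, 0.995, 0.0, 0.002]
contact_force: [0.4, 0.3, 0.5]
gripper_width: -0.1
grasp_force: 0.0
```

```bash
python3 - <<'E'
from h import *
goto([556,43.5,75])
p=imaging.get_image("scene");im=p["frame"][:,:,::-1]
u,v=np.int32(proj(p,[556,43,90]));cv2.imwrite("pics/f.png",cv2.resize(im[v-60:v+60,u-60:u+60],(480,480),interpolation=cv2.INTER_CUBIC))
E
```

```text
lin [ 1.5 -0.2 17.5] rot [0.    0.003 0.   ] pos [557.4  44.   92.5]
```

View pics/f.png

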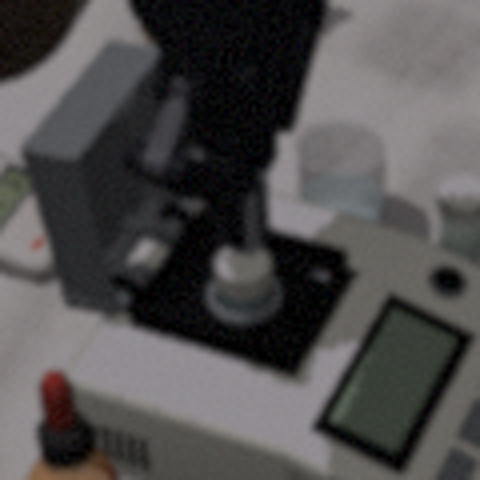

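Fingertips are just above the cap, at (250,240) against the cap at (243,265). Pushing down.

Emit:
arm_command(
  rows=[
    {"grip": 0,"linear": [0,0,6],"rot": [0,0,0]},
    {"grip": 0,"linear": [0,0,10],"rot": [0,0,0]},
    {"grip": 0,"linear": [0,0,14],"rot": [0,0,0]},
    {"grip": 0,"linear": [0,0,17],"rot": [0,0,0]},
    {"grip": 0,"linear": [0,0,19],"rot": [0,0,0]},
    {"grip": 0,"linear": [0,0,20],"rot": [0,0,0]},
    {"grip": 0,"linear": [0,0,20],"rot": [0,0,0]},
    {"grip": 0,"linear": [0,0,20],"rot": [0,0,0]},
  ],
)

```text
clock: 8.48
position: [556.4, 43.7, 73.5]
ee_rot: [-0.095, 0.995, -0.0, 0.001]
contact_force: [-5.8, 0.5, 16.0]
gripper_width: 0.2
grasp_force: 8.3
```

Emit:
arm_command(
  rows=[
    {"grip": 0,"linear": [0,0,0],"rot": [0,0,0]},
    {"grip": 0,"linear": [0,0,-20],"rot": [0,0,0]},
    {"grip": 0,"linear": [0,0,-60],"rot": [0,0,0]},
    {"grip": 0,"linear": [0,0,-120],"rot": [0,0,0]},
    {"grip": 0,"linear": [0,0,-135],"rot": [0,0,0]},
    {"grip": 0,"linear": [-50,0,-135],"rot": [0,0,0]},
    {"grip": 0,"linear": [-105,0,-135],"rot": [0,0,0]},
    {"grip": 0,"linear": [-109,0,-135],"rot": [0,0,0]},
    {"grip": 0,"linear": [-109,0,-135],"rot": [0,0,0]},
  ],
)

```text
clock: 9.6
position: [662.4, 64.0, 204.0]
ee_rot: [-0.095, 0.996, -0.0, -0.002]
contact_force: [-0.8, -1.0, -1.0]
gripper_width: 0.0
grasp_force: 0.0
```

```bash
python3 - <<'E'
from h import *
np.set_printoptions(precision=1,suppress=True)
q=(517,36,.19)
print(W(q,[145,0,130]));goto(W(q,[145,0,130]))
p=imaging.get_image("top")
for n,z in dict(vial_top=74.5,spare_vial=0,beaker=0).items():
    for k in models.tip_of(p,n)[:2]: print(n,k["score"],np.array(k["pixel"]),atz(p,k["pixel"],z))
E
```

```text
[659.4  63.4 130. ]
lin [ 2.9 -0.1 74. ] rot [-0. -0. -0.] pos [662.4  64.  204. ]
vial_top 0.67 [302.8 226.6] [556.5  41.1  74.5]
spare_vial 0.56 [298.1 204.9] [618.3  56.7   0. ]
spare_vial 0.48 [355.6 259.7] [515.1 -65.7   0. ]
beaker 0.62 [361.2 227.5] [581.2 -73.2   0. ]
```

Emit:
arm_command(
  rows=[
    {"grip": 0,"linear": [2,0,40],"rot": [0,0,0]},
    {"grip": 0,"linear": [3,0,74],"rot": [0,0,0]},
    {"grip": 0,"linear": [3,0,74],"rot": [0,0,0]},
    {"grip": 0,"linear": [3,0,74],"rot": [0,0,0]},
  ],
)

```text
clock: 10.3
position: [661.1, 63.7, 133.9]
ee_rot: [-0.095, 0.995, -0.0, 0.002]
contact_force: [-0.5, 0.0, 0.1]
gripper_width: -0.6
grasp_force: 0.0
```

```bash
python3 - <<'E'
from h import *
np.set_printoptions(precision=1,suppress=True)
q=(517,36,.19)
s=arm.read_state();T=R.from_quat(s["ee_rot"]);print(s["position"],s["contact_force"])
for th in [1.6,1.45,1.3,1.15,1,.85,.7,.55,.4,.3,.2,.1,.05,0,-.065]:
    r=74 if th>.3 else 78
    l=[84-r*np.cos(th)+24*np.sin(th)+11-(11 if th<=.0 else 0),0,70+r*np.sin(th)+24*np.cos(th)]
    print(th,T.inv().apply(W(q,l)-s["position"]))
a=imaging.get_image("scene");k=models.tip_of(a,"vial_top")[0];print(k["score"],k["pixel"],proj(a,[557,43,74.5]),proj(a,[557,43,82]))
save(a,"g0.png");u,v=np.int32(proj(a,[590,50,90]));cv2.imwrite("pics/g.png",cv2.resize(a["frame"][v-70:v+70,u-70:u+70,::-1],(560,560),interpolation=cv2.INTER_CUBIC))
E
```

```text
[661.1  63.7 133.9] [-0.5  0.   0.1]
1.6 [25.6 -0.  -9.4]
1.45 [ 36.8  -0.  -12.5]
1.3 [ 48.4  -0.  -13.9]
1.15 [ 60.   -0.  -13.6]
1 [ 71.5  -0.  -11.5]
0.85 [82.5  0.  -7.7]
0.7 [92.9  0.  -2.4]
0.55 [102.3   0.    4.5]
0.4 [110.6   0.   12.7]
0.3 [119.2   0.   17.6]
0.2 [123.5   0.   24.5]
0.1 [127.1   0.   31.9]
0.05 [128.6   0.   35.7]
0 [140.9   0.   39.5]
-0.065 [142.3   0.   44.6]
0.74 [287.1, 255.5] [286.3 253. ] [286.1 249.8]
```

View pics/g.png

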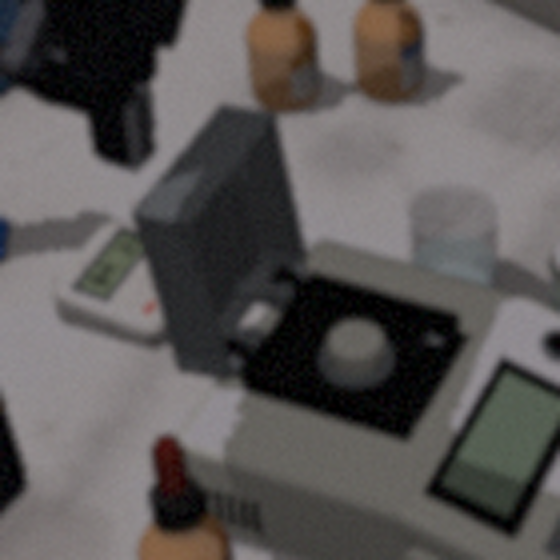

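The vial now sits low: the cap is at (355,345) in the crop, and its pixel row dropped by 5, which is about 9 mm. The fingertips are behind the open cover at (130,140). I start swinging it shut.

Emit:
arm_command(
  rows=[
    {"grip": 0,"linear": [10,0,-5],"rot": [0,0,0]},
    {"grip": 0,"linear": [18,0,-8],"rot": [0,0,0]},
    {"grip": 0,"linear": [26,0,-10],"rot": [0,0,0]},
    {"grip": 0,"linear": [32,0,-11],"rot": [0,0,0]},
    {"grip": 0,"linear": [37,0,-12.5],"rot": [0,0,0]},
    {"grip": 0,"linear": [43,0,-13],"rot": [0,0,0]},
    {"grip": 0,"linear": [48,0,-14],"rot": [0,0,0]},
    {"grip": 0,"linear": [54,0,-14],"rot": [0,0,0]},
    {"grip": 0,"linear": [60,0,-13.5],"rot": [0,0,0]},
  ],
)

```text
clock: 11.52
position: [600.8, 52.1, 145.2]
ee_rot: [-0.095, 0.996, -0.0, -0.0]
contact_force: [2.4, -0.7, 1.5]
gripper_width: -0.5
grasp_force: 1.1
```

Emit:
arm_command(
  rows=[
    {"grip": 0,"linear": [6,0,1],"rot": [0,0,0]},
    {"grip": 0,"linear": [11.5,0,2],"rot": [0,0,0]},
    {"grip": 0,"linear": [17,0,4],"rot": [0,0,0]},
    {"grip": 0,"linear": [22.5,0,6],"rot": [0,0,0]},
    {"grip": 0,"linear": [28,0,8.5],"rot": [0,0,0]},
    {"grip": 0,"linear": [33,0,11],"rot": [0,0,0]},
    {"grip": 0,"linear": [38,0,14.5],"rot": [0,0,0]},
    {"grip": 0,"linear": [42,0,18],"rot": [0,0,0]},
    {"grip": 0,"linear": [47,0,22],"rot": [0,0,0]},
    {"grip": 0,"linear": [51,0,26],"rot": [0,0,0]},
  ],
)

```text
clock: 12.78
position: [551.0, 42.7, 119.0]
ee_rot: [-0.095, 0.996, 0.0, 0.0]
contact_force: [2.1, -1.1, 1.9]
gripper_width: -0.0
grasp_force: 1.1
```

```bash
python3 - <<'E'
from h import *
goto(W((517,36,.19),[17,0,90.5]))
p=imaging.get_image("scene")
u,v=np.int32(proj(p,[556,43,90]));cv2.imwrite("pics/i.png",cv2.resize(p["frame"][v-60:v+60,u-60:u+60,::-1],(480,480),interpolation=cv2.INTER_CUBIC))
E
```

```text
lin [17.6 -0.1 28.5] rot [ 0.  0. -0.] pos [551.   42.7 119. ]
```

View pics/i.png

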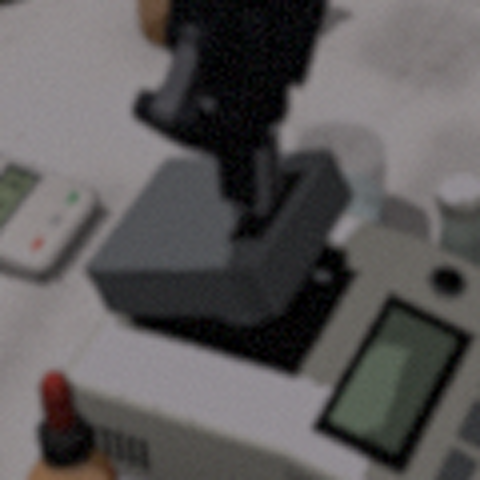

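The cover is about 0.4 rad open, with the fingertips at the pad at (255,215). Continuing down.

Emit:
arm_command(
  rows=[
    {"grip": 0,"linear": [5,0,4],"rot": [0,0,0]},
    {"grip": 0,"linear": [10,0,8],"rot": [0,0,0]},
    {"grip": 0,"linear": [14,0,12],"rot": [0,0,0]},
    {"grip": 0,"linear": [17,0,16],"rot": [0,0,0]},
    {"grip": 0,"linear": [19,0,20],"rot": [0,0,0]},
    {"grip": 0,"linear": [21,0,24],"rot": [0,0,0]},
    {"grip": 0,"linear": [22,0,27],"rot": [0,0,0]},
    {"grip": 0,"linear": [22,0,30],"rot": [0,0,0]},
    {"grip": 0,"linear": [22,0,31.5],"rot": [0,0,0]},
    {"grip": 0,"linear": [22,0,31.5],"rot": [0,0,0]},
  ],
)

```text
clock: 14.08
position: [528.6, 38.2, 89.3]
ee_rot: [-0.095, 0.995, -0.0, -0.001]
contact_force: [-4.5, 0.4, 13.9]
gripper_width: 0.3
grasp_force: 7.1
```

Emit:
arm_command(
  rows=[
    {"grip": 0,"linear": [0,0,1],"rot": [0,0,0]},
    {"grip": 0,"linear": [0,0,1],"rot": [0,0,0]},
    {"grip": 0,"linear": [0,0,1],"rot": [0,0,0]},
  ],
)

```text
clock: 14.45
position: [528.7, 38.2, 89.2]
ee_rot: [-0.095, 0.995, -0.0, -0.001]
contact_force: [-7.2, 1.4, 18.5]
gripper_width: -0.2
grasp_force: 9.7
```

Emit:
arm_command(
  rows=[
    {"grip": 0,"linear": [0,0,-6],"rot": [0,0,0]},
    {"grip": 0,"linear": [0,0,-20],"rot": [0,0,0]},
    {"grip": 0,"linear": [0,0,-60],"rot": [0,0,0]},
    {"grip": 0,"linear": [40,0,-110],"rot": [0,0,0]},
    {"grip": 0,"linear": [90,0,-120],"rot": [0,0,0]},
    {"grip": 0,"linear": [120,0,-120],"rot": [0,0,0]},
    {"grip": 0,"linear": [120,0,-120],"rot": [0,0,0]},
    {"grip": 0,"linear": [120,0,-120],"rot": [0,0,0]},
    {"grip": 0,"linear": [120,0,-120],"rot": [0,0,0]},
  ],
)

```text
clock: 15.58
position: [412.5, 16.1, 206.6]
ee_rot: [-0.095, 0.996, -0.0, -0.0]
contact_force: [0.2, 0.6, 0.6]
gripper_width: -0.0
grasp_force: 0.0
```

```bash
python3 - <<'E'
from h import *
p=imaging.get_image("scene");k=models.tip_of(p,"cover_press")[:1];print(k,arm.read_state()["contact_force"])
u,v=np.int32(proj(p,[556,43,90]));cv2.imwrite("pics/j.png",cv2.resize(p["frame"][v-60:v+60,u-60:u+60,::-1],(480,480),interpolation=cv2.INTER_CUBIC))
E
```

```text
[{'pixel': [302.4, 250.8], 'score': 0.85}] [ 0.07746683 -0.35560929  0.12038805]
```

View pics/j.png

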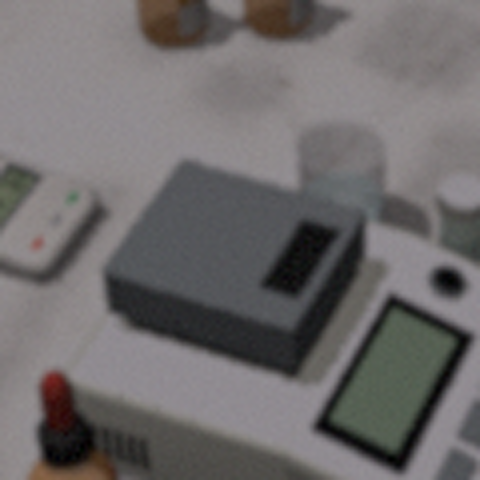

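The cover is shut. The pad is at (302,251), the same pixel as at the start, and the arm is clear.

```bash
python3 -c "
from h import *
p=imaging.get_image('scene');print(models.tip_of(p,'cover_press')[:1])
print(job.job_done())"
```

```text
[{'pixel': [300.0, 251.6], 'score': 0.73}]
the job is handed in; nothing more can be done
None
```

The job is handed in at about 16 s of the 51 s allowed: the cover sprang open, the vial was pushed home, and the cover was pressed to its stop and stayed shut with the arm clear. No verdict came back, and the vial and latch states are judged from camera images and forces.

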